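# Load the needle sampler behind its flip-up guard

### The job

Get the needle sampler ready: swing its clear guard up and over past its balance point so that it stays open by itself, then move whatever dropper bottles are in the white rack out to stand upright in the shallow grey tray, and stand every low white sample jar from the bench upright in a rack cell of its own. When the rack is loaded and with the guard still open, slide the rack by its steel post until the middle of the round mark on it lies exactly beneath the needle tip; let go, and finally swing the guard back down until it is fully closed. Leave the conical flask at the front standing where it is.

Things in the scene. Friction and masses are not known exactly. Their poses are not given: they have to be found in the camera images.
- sampler: the sampler's fixed grey bed, 250 x 520 mm, 10 mm thick; origin on the bench under the rack's row of cells, its y axis along the row and the direction in which the rack slides, its x axis towards the guard's hinge, z up; it is turned a little differently each time
- carriage (a joint): how far the rack has been slid along the bed's +y, m: 0 at the start, 0.105 at the end stop. It drags with about 2 N of friction and stays where it is left
- guard (a joint): angle of the clear guard, rad: 0 closed (level, 134 mm above the bench, over the cells), 1.57 upright, 1.8 open against its stop (leaning back). Released below about 1.57 it falls shut, beyond that it falls open; the hinge is damped
- guard_hinge (a point): middle of the guard's hinge axis, which runs along the bed's y, 134 mm above the bench and 120 mm behind the row of cells
- guard_bar (a point): middle of the guard's black grip bar: a round bar 12 mm thick, 110 mm free length between its two arms, parallel to the hinge and 185 mm from it, in the plane of the panel; there is a free gap of 45 mm between bar and panel, so fingers can straddle the bar from above at any guard angle (the bar turns between the pads)
- cell0 (a point): middle of the floor of rack cell 0 (from the post end; cells are 62 mm apart along the bed's y, open 64 x 58 mm, walls 20 mm high above this floor; the floor is 16 mm above the bench); moves with the rack, axes like the bed's
- cell1 (a point): middle of the floor of rack cell 1 (next from the post end; cells are 62 mm apart along the bed's y, open 64 x 58 mm, walls 20 mm high above this floor; the floor is 16 mm above the bench); moves with the rack, axes like the bed's
- cell2 (a point): middle of the floor of rack cell 2 (next from the post end; cells are 62 mm apart along the bed's y, open 64 x 58 mm, walls 20 mm high above this floor; the floor is 16 mm above the bench); moves with the rack, axes like the bed's
- cell3 (a point): middle of the floor of rack cell 3 (next from the post end; cells are 62 mm apart along the bed's y, open 64 x 58 mm, walls 20 mm high above this floor; the floor is 16 mm above the bench); moves with the rack, axes like the bed's
- mark (a point): middle of the round black and white mark, 16 mm across, on the rack's deck beyond cell 3; moves with the rack
- needle_tip (a point): tip of the fixed vertical needle, 36 mm above the bench, about 18 mm above the mark's level, on the line along which the mark travels; its holder and column stand up to 195 mm above the bench, the column 75 mm behind the needle
- post_top (a point): top of the rack's upright steel post, 18 mm diameter, which stands 94 mm above the rack's deck (its top is 110 mm above the bench), at the end of the rack away from the mark; moves with the rack
- reagent_tray: shallow grey open tray, 130 (x) x 170 (y) x 18 mm high, walls and floor 5 mm; origin at the centre of its underside, fixed to the bench
- sample_a: low round white sample jar with a ribbed screw cap, 52 mm diameter, 44 mm tall, about 120 g, closed, one rigid piece; origin at the centre of its underside, z up along its axis. Grip it across the diameter with the fingertips about 28 mm above its underside, so that they clear the cell walls. May be absent. It may be bumped aside during the job
- sample_b: low round white sample jar with a ribbed screw cap, 52 mm diameter, 44 mm tall, about 120 g, closed, one rigid piece; origin at the centre of its underside, z up along its axis. Grip it across the diameter with the fingertips about 28 mm above its underside, so that they clear the cell walls. May be absent. It may be bumped aside during the job
- sample_c: low round white sample jar with a ribbed screw cap, 52 mm diameter, 44 mm tall, about 120 g, closed, one rigid piece; origin at the centre of its underside, z up along its axis. Grip it across the diameter with the fingertips about 28 mm above its underside, so that they clear the cell walls. May be absent. It may be bumped aside during the job
- sample_d: low round white sample jar with a ribbed screw cap, 52 mm diameter, 44 mm tall, about 120 g, closed, one rigid piece; origin at the centre of its underside, z up along its axis. Grip it across the diameter with the fingertips about 28 mm above its underside, so that they clear the cell walls. May be absent. It may be bumped aside during the job
- dropper_a: brown glass dropper bottle with rubber bulb, 33 mm diameter, 100 mm tall, 60 g; origin at the centre of its underside, z up. Grip its glass body across the diameter with the fingertips about 30 mm above its underside (the body narrows to the neck above about 45 mm). May be absent; when present it stands in one of the two middle rack cells at the start, at any yaw
- dropper_b: brown glass dropper bottle with rubber bulb, 33 mm diameter, 100 mm tall, 60 g; origin at the centre of its underside, z up. Grip its glass body across the diameter with the fingertips about 30 mm above its underside (the body narrows to the neck above about 45 mm). May be absent; when present it stands in one of the two middle rack cells at the start, at any yaw
- flask_front: conical glass flask 65 mm diameter, 108 mm tall, a bystander on the front of the bench, to be left alone; origin at the centre of its underside
Things that resemble listed ones, but are neither listed nor needed, are in the scene too. Leave any orange or yellow look-alike of the sample_a alone.

How it is judged:
By the outcome, as a careful person would: the job done as asked, in the order asked, and still so for the second after the job is handed in, with the robot touching nothing.
Of dropper_a, dropper_b only 1 to 2 are there at a start; the rules pass over those that are not, and their reading is None.
Of sample_a, sample_b, sample_c, sample_d only 2 to 3 are there at a start; the rules pass over those that are not, and their reading is None.
At some moment in a run one of sample_a, sample_b, sample_c, sample_d may be knocked a few centimetres aside while the robot is not near it.
It also fails if it takes over 210 s, if anything falls off the work surface, if the arm or the gripper's body presses on something with over 40 N, if the wrist force passes 120 N, or if a joint passes its speed limit or range.

### The arm

A 6-joint arm with a two-finger parallel gripper is mounted at the origin on a cart in front of the work surface, level with it; the furniture and walls round the work are solid. World frame = base frame: x ahead of the robot, y to its left, z up, the work surface at z = 0. Lengths are in m, angles in rad, forces in N, time in s.
With the tool pointing down it reaches from about 0.275 to 0.75 m from the base axis. Payload 10.2 kg.
Tool frame: the origin (TCP) lies midway between the tips of the shut fingers; the grasp point (between the pads) lies 19 mm behind it (env.hold_point_z is the distance from the TCP to the grasp point, in m); z points along the fingers, y is the line along which they close (so a half turn about z gives the same grasp; the last joint's range is limited). The gripper opens to 85 mm and grips with 20 to 120 N. Pads are 22 mm wide; open, the fingers measure 114 mm over their backs; the gripper's body (76 mm by 85 mm) begins 54 mm behind the grasp point. The pads swing forward as they close: fully open they stand 13 mm farther back than shut.
Start: joints at [1.022, 0.313, 1.498, -0, 1.331, -0.223], TCP at [0.168, 0.497, 0.231] pointing down, gripper open.
Joint ranges: [-2.94, 2.94], [-0.97, 2.17], [0.19, 2.56], [-1.23, 4.37], [0.02, 3.11], [-2.88, 2.88]. Speed limits (rad/s): [2.39, 2.39, 3.01, 3.14, 3.14, 3.14].

### API

Orientations are given as a unit quaternion [x, y, z, w].
In Python, from bench import env, kinematics, monitor, eyes, job gives the robot as it stands. The module is installed in compiled form; this text tells all that it offers. Calls block until the motion is done:
- env.reach(position, orientation): joint-space move of the TCP to a pose.
- env.movel(position, velocity=0.15, frame=None, guard=None): straight line of the TCP; frame=None keeps the orientation; velocity is the mean speed in m/s. With guard (N) it stops when the force on the tool has changed by that much, and returns True; else False.
- env.set_joints(angles): joint-space move.
- env.release() and env.close_gripper(effort=None): open the fingers fully, or close them until they stop; effort is the grip in N (None keeps the last).
- env.hold(seconds).
- kinematics.ik(position, orientation): joint angles nearest the present ones, or None.
- monitor.sense(): the state.
- eyes.grab_frame(name): name is "scene" or "top" or "wrist"; returns a dict with "frame" (400x640x3 uint8, red, green, blue), "mtx" (3x3 intrinsics, pixels), "view" (4x4, takes a point from world to camera coordinates). Camera axes: x right, y down, z forward; pixel columns grow to the right and rows downward; lengths in m; the calibration is good to about 2 mm. The wrist camera is an equidistant fisheye: a pixel r from the principal point sees the ray r / f radians off the axis. A picture is of the moment at which its call begins. There is no depth.
A pose or a line that the arm cannot do raises env.MotionError and nothing moves.
- job.hand_in(): hands the job in; it is judged then, once.
The state is a dict: "clock": time; "joints": joint angles; "qvel": joint speeds; "joint_efforts": joint torques, N m; "position": TCP position; "ee_rot": TCP orientation; "contact_force": force on the tool from outside, world axes, zero at the start; "ft_torque": the same for the moment, N m; "finger_gap": opening from 0.0 (shut) to 1.0 (fully open); "gripper_force": force on a finger pad.
Only numpy, scipy, OpenCV 4.12 (cv2) and the standard library are available. Lean on these libraries where they do the work, as an engineer would, in place of code of your own. Each camera call takes 0.05 s, during which the arm holds its last target. There are 200 camera calls.

## Working session

There is one attempt and no reset: what is moved stays moved. The work goes in short steps, each a Python script; the robot and the scene stay as the last script left them, time stands still between calls to the robot, and variables do not carry over. Pictures are saved under pics/ and viewed, at most 14 in all, crops included, and the job is handed in when it is done.

```bash
mkdir -p pics; python3 - <<'E'
from bench import env, kinematics, monitor, eyes, job
import cv2, numpy as np
for n in ["scene","top"]:
    f=eyes.grab_frame(n); cv2.imwrite(f"pics/{n}0.png",f["frame"][:,:,::-1]); np.savez(f"pics/{n}0.npz",**f)
    print(n,f["mtx"].round(1).tolist(),f["view"].round(4).tolist())
s=monitor.sense(); print(s["clock"],s["position"],s["ee_rot"],env.hold_point_z)
E
```

```text
scene [[378.5, 0.0, 320.0], [0.0, 378.5, 199.3], [0.0, 0.0, 1.0]] [[0.3863, -0.9223, -0.015, -0.2346], [-0.7035, -0.2841, -0.6515, 0.4434], [0.5966, 0.2622, -0.7585, 0.7387], [0.0, 0.0, 0.0, 1.0]]
top [[411.8, 0.0, 320.5], [0.0, 411.8, 199.9], [0.0, 0.0, 1.0]] [[0.0102, -0.9999, -0.0107, -0.0234], [-0.9931, -0.0089, -0.1172, 0.5175], [0.1171, 0.0118, -0.993, 1.0589], [0.0, 0.0, 0.0, 1.0]]
0.1 [0.16791199 0.4971897  0.23078538] [ 1.62154429e-01  9.86765218e-01 -5.38999293e-04 -2.32833439e-04] 0.0187
```

View pics/scene0.png

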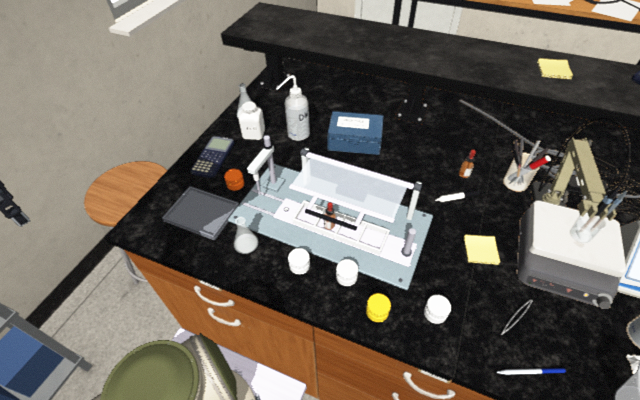

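View pics/top0.png

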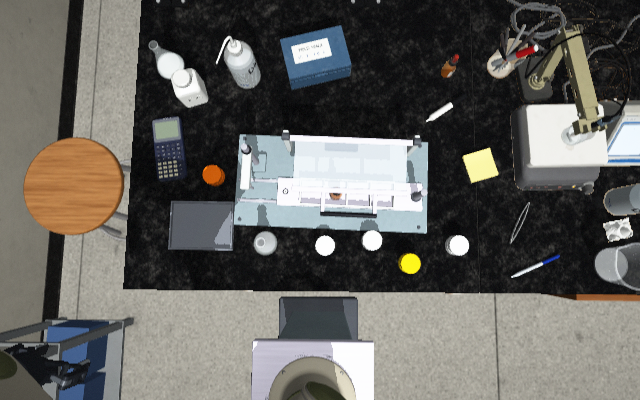

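The scene view shows the sampler with its guard closed, a brown dropper near (332,208) under the bar, white jars at (299,261), (347,272) and (437,309), yellow at (378,307) and orange at (234,180), and the tray at (201,212). Top view: jars at (325,245), (372,240) and (458,245), tray at (201,225), flask at (265,243).

```bash
cat > h.py <<'E'
import numpy as np, cv2
from bench import env, kinematics, monitor, eyes, job
def ray(f,uv):
    V=f["view"];R=V[:3,:3];c=-R.T@V[:3,3]
    d=R.T@(np.linalg.inv(f["mtx"])@np.array([uv[0],uv[1],1.]))
    return c,d
def onplane(f,uv,z):
    c,d=ray(f,uv); return c+d*(z-c[2])/d[2]
def proj(f,p):
    q=f["mtx"]@(f["view"][:3,:3]@np.array(p,float)+f["view"][:3,3]); return q[:2]/q[2]
def tri(obs):
    A=np.zeros((3,3));b=np.zeros(3)
    for f,uv in obs:
        c,d=ray(f,uv);d=d/np.linalg.norm(d);P=np.eye(3)-d@d.T if 0 else np.eye(3)-np.outer(d,d);A+=P;b+=P@c
    return np.linalg.solve(A,b)
def blobs(f,mask,amin=60,amax=1500):
    n,l,s,c=cv2.connectedComponentsWithStats(mask.astype(np.uint8))
    return [(c[i],s[i]) for i in range(1,n) if amin<=s[i,4]<=amax]
E
python3 - <<'E'
from h import *
ims=[]
for n,(x0,y0,x1,y1) in {"top":(225,120,435,240),"scene":(225,130,445,290)}.items():
    f=dict(np.load(f"pics/{n}0.npz")); im=f["frame"][:,:,::-1]
    cv2.imwrite(f"pics/{n}0c.png",cv2.resize(im[y0:y1,x0:x1],None,fx=3.6,fy=3.6,interpolation=cv2.INTER_CUBIC))
f=dict(np.load("pics/top0.npz")); print("cam",-f["view"][:3,:3].T@f["view"][:3,3])
hsv=cv2.cvtColor(f["frame"],cv2.COLOR_RGB2HSV)
m=(hsv[...,2]>190)&(hsv[...,1]<40)
for c,s in blobs(f,m):
    if 200<c[1]<290: print("white",c.round(1),s,onplane(f,c,0.044).round(3))
# bed corners: blue-grey
r=f["frame"].astype(int)
for u,v in [(241,136),(428,142),(427,233),(236,224)]: print("bed~",r[v-4 if v>200 else v+4,u],onplane(f,(u,v),.01).round(3))
for u,v in [(171,202),(234,201),(233,249),(169,249)]: print("tray",onplane(f,(u,v),.018).round(3))
g=dict(np.load("pics/scene0.npz")); print(proj(g,(0,0,0)),proj(f,(0.168,.497,.23)))
E
```

```text
cam [ 0.3901462  -0.03127337  1.11192837]
white [619.1 229.1] [603 218  30  23 293] [ 0.448 -0.787  0.044]
white [371.9 240.1] [363 230  19  21 307] [ 0.413 -0.152  0.044]
white [265.7 244. ] [255 235  20  18 225] [0.4   0.122 0.044]
white [324.7 245.2] [315 235  20  21 308] [ 0.399 -0.031  0.044]
white [458.8 245.1] [450 235  19  21 309] [ 0.403 -0.375  0.044]
white [527.5 269.8] [511 263  32  15  87] [ 0.342 -0.548  0.044]
bed~ [173 194 202] [0.695 0.202 0.01 ]
bed~ [26 28 31] [ 0.682 -0.31   0.01 ]
bed~ [33 36 38] [ 0.434 -0.303  0.01 ]
bed~ [182 205 213] [0.453 0.208 0.01 ]
tray [0.51  0.383 0.018]
tray [0.514 0.214 0.018]
tray [0.386 0.212 0.018]
tray [0.385 0.382 0.018]
[199.83804819 426.43784933] [ 69.83772459 353.53851285]
```

View pics/top0c.png

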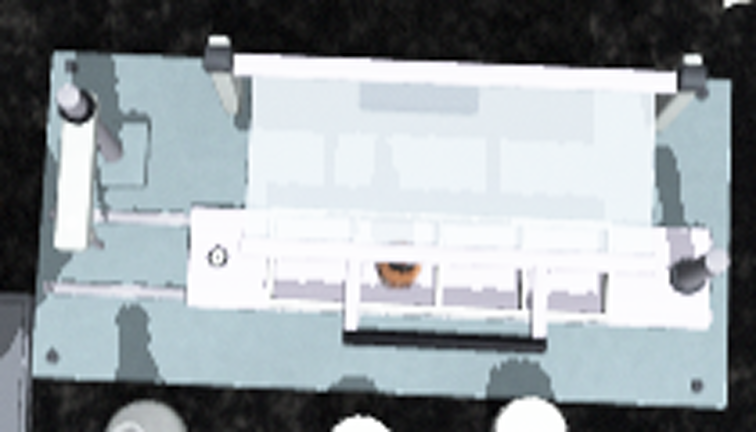

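View pics/scene0c.png

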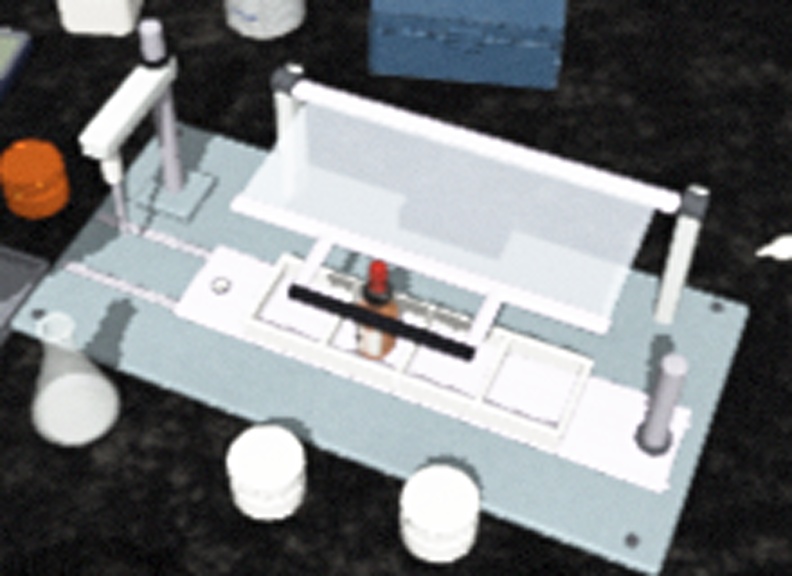

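The crops show one dropper (in cell 2) and all other cells empty. In the top crop the mark is at (217,256), the post top at (717,262) and the bar runs (345,338)-(546,345). In the scene crop the needle tip is near (125,230).

```bash
python3 - <<'E'
from h import *
T=dict(np.load("pics/top0.npz"));S=dict(np.load("pics/scene0.npz"))
t=lambda x,y:((x+.5)/3.6-.5+225,(y+.5)/3.6-.5+120)
s=lambda x,y:((x+.5)/3.6-.5+225,(y+.5)/3.6-.5+130)
P=lambda n,p:print(n,np.round(p,4))
C=np.array([onplane(T,t(*q),.01)[:2] for q in [(53,52),(731,80),(724,409),(33,378)]])
P("corners",C); print("size",np.linalg.norm(C-np.roll(C,-1,0),axis=1))
yv=C[0]-C[1]+C[3]-C[2]; yaw=np.arctan2(-yv[0],yv[1]); print("yaw",yaw)
P("bed scene TR",onplane(S,s(748,310),.01));P("bed BR",onplane(S,s(657,573),.01))
P("mark",onplane(T,t(217,256),.018));P("mark s",onplane(S,s(221,285),.018))
P("post",onplane(T,t(717,262),.110));P("post s",onplane(S,s(675,362),.110));P("post tri",tri([(T,t(717,262)),(S,s(675,362))]))
P("barL tri",tri([(T,t(345,338)),(S,s(291,291))]));P("barR",tri([(T,t(546,345)),(S,s(472,353))]))
P("barL",onplane(T,t(345,338),.134));P("barR",onplane(T,t(546,345),.134))
P("needle s",onplane(S,s(125,230),.036))
P("hinge L",onplane(T,t(218,52),.134));P("hinge R",onplane(T,t(692,76),.134))
P("dropper s base",onplane(S,s(374,352),.016));P("bulb",tri([(S,s(378,264)),(T,t(400,250))]))
for n,q in {"c0-1":(519,265),"c1-2":(436,265)}.items(): P(n,onplane(T,t(*q),.036))
E
```

```text
corners [[ 0.7006  0.207 ]
 [ 0.6825 -0.3094]
 [ 0.4333 -0.2992]
 [ 0.4513  0.2136]]
size [0.51679022 0.24939291 0.51320714 0.2493733 ]
yaw -0.03506324574528329
bed scene TR [ 0.6807 -0.3095  0.01  ]
bed BR [ 0.4354 -0.2999  0.01  ]
mark [0.5431 0.0775 0.018 ]
mark s [0.5441 0.0774 0.018 ]
post [ 0.5291 -0.2721  0.11  ]
post s [ 0.5331 -0.271   0.11  ]
post tri [ 0.5284 -0.2709  0.1159]
barL tri [ 0.4727 -0.0202  0.1375]
barR [ 0.4685 -0.1509  0.1403]
barL [ 0.4729 -0.0199  0.134 ]
barR [ 0.4695 -0.1527  0.134 ]
needle s [0.5536 0.1655 0.036 ]
hinge L [0.6665 0.0681 0.134 ]
hinge R [ 0.6522 -0.252   0.134 ]
dropper s base [ 0.5301 -0.0576  0.016 ]
bulb [ 0.5355 -0.0573  0.1128]
c0-1 [ 0.5359 -0.1455  0.036 ]
c1-2 [ 0.5354 -0.0848  0.036 ]
```

```bash
cat >> h.py <<'E'
from scipy.spatial.transform import Rotation as Rn
YAW=-0.035
bx=np.array([np.cos(YAW),np.sin(YAW),0]);by=np.array([-np.sin(YAW),np.cos(YAW),0]);ez=np.array([0,0,1.])
BAR0=np.array([.4712,-.0865,.134]);HINGE=BAR0+.185*bx
ORG=HINGE-.120*bx; ORG[2]=0
def down(yd):
    yd=np.array(yd,float);z=-ez;x=np.cross(yd,z)
    return Rn.from_matrix(np.column_stack([x,yd,z])).as_quat()
def qd(ang):  # tool down, closing line at angle ang in xy; the half turn with smaller wrist motion
    return down([np.cos(ang),np.sin(ang),0])
def go(p,yawang):
    """reach p with closing direction yawang (mod pi), choosing the ik with smallest joint6 magnitude"""
    best=None
    for k in (0,np.pi):
        q=qd(yawang+k);j=kinematics.ik(p,q)
        if j is not None and (best is None or abs(j[5])<best[0]): best=(abs(j[5]),q)
    env.reach(p,best[1])
def bar(phi): return HINGE+.185*(-np.cos(phi)*bx+np.sin(phi)*ez)
def st(*a):
    s=monitor.sense();print(*a,"t%.1f"%s["clock"],s["position"].round(4),"F",np.round(s["contact_force"],1),"gap %.3f gf %.1f"%(s["finger_gap"],s["gripper_force"]));return s
def snap(n,name,save=True):
    f=eyes.grab_frame(n);np.savez(f"pics/{name}.npz",**f);cv2.imwrite(f"pics/{name}.png",f["frame"][:,:,::-1]);return f
E
python3 - <<'E'
from h import *
p=monitor.sense()["position"].copy();p[2]=.3;env.movel(p,velocity=.2)
a=BAR0-.012*bx
go([a[0],a[1],.25],YAW);st("above")
print("hit",env.movel([a[0],a[1],.112],velocity=.1,guard=8));st("low")
env.close_gripper(20);st("closed")
env.movel([BAR0[0],BAR0[1],.112],velocity=.02,guard=25);st("centred")
env.close_gripper(20);st("closed2")
E
```

```text
above t2.9 [ 0.4593 -0.0855  0.2501] F [-0.3 -0.4  0.3] gap 0.998 gf 0.0
hit False
low t4.5 [ 0.4595 -0.0862  0.1125] F [0.2 0.2 0.1] gap 1.003 gf 0.0
closed t5.2 [ 0.4674 -0.0867  0.1153] F [40.1  9.4 -2.1] gap 0.251 gf 19.7
centred t5.6 [ 0.4727 -0.0867  0.1137] F [ 1.9 -0.7 -1.1] gap 0.127 gf 21.2
closed2 t5.9 [ 0.4727 -0.0866  0.1137] F [ 4.  -0.1 -1.1] gap 0.129 gf 21.2
```

```bash
sed -i 's/^BAR0=.*/BAR0=np.array([.4725,-.0865,.134]);HINGE=BAR0+.185*bx/' h.py; python3 - <<'E'
from h import *
for phi in np.arange(.15,1.71,.155):
    p=bar(phi)-[0,0,.020]; env.movel(p,velocity=.15,guard=45)
    s=monitor.sense();print("%.2f"%phi,(s["position"]-p).round(4),s["contact_force"].round(0),round(s["finger_gap"],3))
env.release();p=monitor.sense()["position"].copy();p[2]+=.06;env.movel(p);st()
snap("scene","s1");snap("top","t1")
E
```

```text
0.15 [ 0.0003 -0.0001 -0.0002] [ 6. -0. -3.] 0.133
0.30 [ 0.0002 -0.0002 -0.0009] [ 8. -2. -4.] 0.133
0.46 [ 0.0004 -0.0002 -0.0013] [ 8. -2. -6.] 0.133
0.61 [-0.0004 -0.0002 -0.0017] [ 5. -3. -4.] 0.132
0.77 [-0.0009 -0.0002 -0.0013] [-2. -3.  0.] 0.128
0.93 [-0.001  -0.0002 -0.0003] [-7. -3.  6.] 0.131
1.08 [-0.0008 -0.0002  0.0002] [-6. -2. 10.] 0.132
1.23 [-0.0004 -0.0002  0.0004] [-5. -1. 10.] 0.126
1.39 [-0.0001 -0.0002 -0.    ] [-2. -1.  7.] 0.134
1.54 [ 0.0001 -0.0001 -0.0003] [-1. -3.  6.] 0.127
1.70 [ 0.0004 -0.0001 -0.0001] [ 1. -1.  5.] 0.132
t10.9 [ 0.6812 -0.0938  0.3564] F [ 0.4 -0.3 -1. ] gap 0.999 gf 0.0
```

View pics/s1.png

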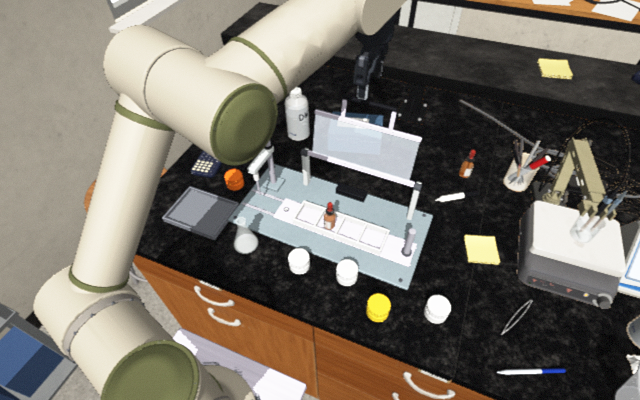

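The guard stands open; there is one dropper in the rack at about (330,214) and the jars are still in place. Moving the dropper.

```bash
python3 - <<'E'
from h import *
S=dict(np.load("pics/s1.npz"));h=cv2.cvtColor(S["frame"],cv2.COLOR_RGB2HSV)
m=((h[...,0]<12)|(h[...,0]>172))&(h[...,1]>110)&(h[...,2]>60);m[:,:300]=0;m[:,360:]=0;m[:190]=0;m[240:]=0
v,u=np.nonzero(m);print(len(u),u.min(),u.max(),v.min(),v.max())
k=v<v.min()+7; print("bulb",onplane(S,(u[k].mean(),v[k].mean()),.106))
d=np.array([.5345,-.0573]);
go([.60,-.08,.36],YAW);go([d[0],d[1],.25],YAW)
print(env.movel([d[0],d[1],.045],velocity=.12,guard=8));env.close_gripper(25);st("grip")
env.movel([d[0],d[1],.29],velocity=.2);st("up")
go([.449,.298,.25],0.)
print(env.movel([.449,.298,.036],velocity=.12,guard=6));st("down")
env.release();env.movel([.449,.298,.28],velocity=.2)
go([.30,.42,.30],0.)
snap("top","t2");snap("scene","s2");st()
f=dict(np.load("pics/t2.npz"))["frame"][:,:,::-1]
cv2.imwrite("pics/t2c.png",cv2.resize(f[120:270,160:430],None,fx=2.9,fy=2.9,interpolation=cv2.INTER_CUBIC))
E
```

```text
64 325 334 202 227
bulb [ 0.53376089 -0.05917922  0.106     ]
False
grip t14.4 [ 0.5346 -0.0574  0.0452] F [0.3 0.9 2.1] gap 0.355 gf 24.8
up t15.8 [ 0.5342 -0.0572  0.289 ] F [ 0.1  1.3 -0.6] gap 0.357 gf 24.7
False
down t19.1 [0.4493 0.2981 0.0365] F [ 0.3 -0.4  0.2] gap 0.354 gf 24.7
t21.9 [0.3012 0.4192 0.2995] F [ 0.3 -0.4 -0.3] gap 1.000 gf 0.0
```

View pics/t2c.png

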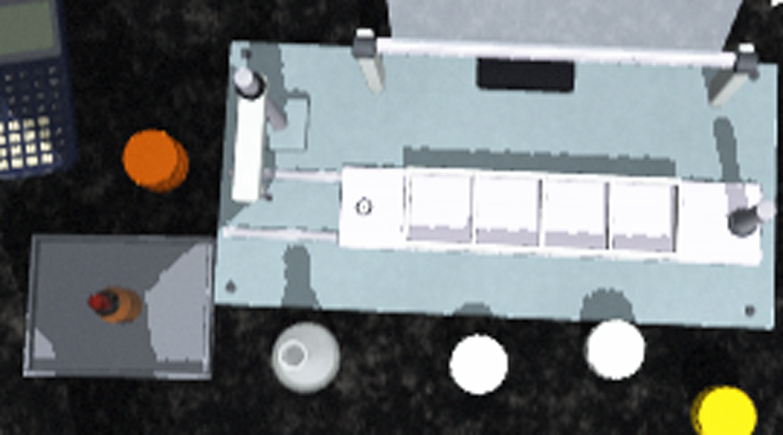

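The dropper stands in the tray at crop (115,303). The cell walls lie at crop u ≈ 406, 474, 542, 609, 677. The jars are at (478,364) and (615,350), with the third to the right.

```bash
cat >> h.py <<'E'
def jars(f):
    h=cv2.cvtColor(f["frame"],cv2.COLOR_RGB2HSV);m=(h[...,2]>190)&(h[...,1]<40)
    out=[]
    for c,s in blobs(f,m,150,700):
        x,y,w,hh,a=s
        if .7<w/hh<1.4 and a/(w*hh)>.68: 
            p=onplane(f,c,.044)
            if .28<p[0]<.50 and abs(p[1])<.6: out.append((p[:2],a))
    return out
E
python3 - <<'E'
from h import *
T=dict(np.load("pics/t2.npz"));t=lambda x,y:((x+.5)/2.9-.5+160,(y+.5)/2.9-.5+120)
B=lambda p:((p-ORG)@bx,(p-ORG)@by)
for u in (406,474,542,609,677): p=onplane(T,t(u,215),.036);print(p.round(4),np.round(B(p),4))
for n in((440,172),(440,252),(575,178),(575,255)): p=onplane(T,t(*n),.036);print("xwall",np.round(B(p),4))
p=onplane(T,t(364,207),.018);print("mark",p.round(4),np.round(B(p),4))
# wall profile
g=T["frame"].astype(int).sum(2)
for row in(190,196): print(row,g[row,294:400].tolist())
print(jars(T)); print(ORG)
E
```

```text
[0.5328 0.0366 0.036 ] [-0.009   0.1252]
[ 0.5333 -0.0252  0.036 ] [-0.0063  0.0634]
[ 0.5339 -0.087   0.036 ] [-0.0036  0.0017]
[ 0.5344 -0.1477  0.036 ] [-0.001 -0.059]
[ 0.535  -0.2094  0.036 ] [ 0.0017 -0.1206]
xwall [0.0319 0.0961]
xwall [-0.0415  0.0926]
xwall [ 0.0317 -0.0271]
xwall [-0.0388 -0.0295]
mark [0.5423 0.0768 0.018 ] [-0.0009  0.1656]
190 [758, 758, 757, 757, 757, 510, 762, 656, 757, 757, 758, 757, 757, 756, 756, 755, 756, 755, 756, 756, 756, 756, 756, 755, 755, 755, 755, 755, 600, 762, 739, 755, 756, 755, 755, 755, 755, 755, 755, 755, 755, 756, 754, 756, 756, 756, 756, 755, 755, 756, 756, 603, 489, 762, 756, 756, 755, 755, 756, 756, 754, 755, 755, 755, 754, 756, 755, 756, 756, 756, 757, 757, 758, 758, 610, 417, 761, 759, 758, 758, 759, 759, 759, 759, 759, 759, 759, 759, 759, 759, 759, 759, 759, 759, 759, 759, 759, 625, 461, 294, 762, 691, 759, 758, 758, 758]
196 [758, 758, 758, 758, 758, 729, 746, 731, 758, 758, 758, 757, 758, 758, 757, 758, 758, 758, 758, 758, 758, 758, 758, 758, 758, 758, 758, 616, 493, 762, 755, 758, 759, 759, 759, 759, 759, 759, 759, 759, 759, 759, 759, 759, 759, 758, 759, 759, 759, 759, 759, 617, 669, 761, 758, 758, 758, 758, 757, 758, 757, 758, 758, 758, 758, 758, 757, 758, 757, 757, 758, 757, 757, 758, 615, 417, 761, 705, 758, 758, 758, 758, 758, 758, 758, 758, 758, 758, 758, 758, 757, 758, 758, 758, 757, 757, 757, 604, 456, 361, 762, 756, 756, 756, 756, 756]
[(array([ 0.41312657, -0.15226639]), np.int32(307)), (array([ 0.39867256, -0.03057068]), np.int32(308)), (array([ 0.40227804, -0.37459933]), np.int32(315))]
[ 0.53746019 -0.08877454  0.        ]
```

```bash
python3 - <<'E'
from h import *
Q=np.pi/2
x,y=.3987,-.0306
go([x,y,.2],YAW+Q);print(env.movel([x,y,.024],velocity=.15,guard=8))
env.close_gripper(20);st("sq y");env.release();s=st("open")
env.movel([x,y,.10],velocity=.2)
go([x,y,.10],YAW);env.movel([x,y,.024],velocity=.15,guard=8);env.close_gripper(20);st("sq x");env.release()
env.movel([x,y,.2],velocity=.2);go([.30,.42,.30],0.)
T=snap("top","t3");S=snap("scene","s3");print(jars(T));st()
E
```

```text
False
sq y t25.4 [ 0.3989 -0.0307  0.0245] F [-2.7  0.2  5.9] gap 0.584 gf 19.8
open t25.9 [ 0.3987 -0.0306  0.024 ] F [ 0.2 -0.9 -0.1] gap 1.000 gf 0.0
sq x t28.9 [ 0.3991 -0.0307  0.0247] F [-1.5  0.8  7.2] gap 0.579 gf 19.7
[(array([ 0.41312657, -0.15226639]), np.int32(307)), (array([ 0.40233306, -0.37454082]), np.int32(314)), (array([ 0.39803943, -0.03162491]), np.int32(305))]
t32.2 [0.3006 0.4194 0.2998] F [0.3 0.2 0. ] gap 0.999 gf 0.0
```

```bash
sed -i 's/^ORG=.*/ORG=np.array([.5375,-.0880,0])/' h.py; cat >> h.py <<'E'
SC=[-.093,-.031,.031,.093]
def cell(k): return ORG+SC[k]*by
def place(xy,k,squeeze=True):
    x,y=xy;Q=np.pi/2
    if squeeze:
        go([x,y,.2],YAW+Q);assert not env.movel([x,y,.024],velocity=.15,guard=8)
        env.close_gripper(20);env.release();env.movel([x,y,.10],velocity=.2);go([x,y,.10],YAW)
    else: go([x,y,.15],YAW)
    assert not env.movel([x,y,.024],velocity=.15,guard=8)
    env.close_gripper(30);s=st("grip")
    assert s["finger_gap"]>.5
    env.movel([x,y,.17],velocity=.2)
    c=cell(k);go([c[0],c[1],.17],YAW);s=st("over cell")
    env.movel([c[0],c[1],.075],velocity=.2)
    hit=env.movel([c[0],c[1],.041],velocity=.05,guard=8);s=st("down hit=%s"%hit)
    return hit,s
def retreat():
    env.release();p=monitor.sense()["position"].copy();p[2]=.2;env.movel(p,velocity=.2);go([.30,.42,.30],0.)
E
python3 - <<'E'
from h import *
hit,s=place((.3988,-.0307),2,False)
if s["position"][2]<.046: retreat();T=snap("top","t4");S=snap("scene","s4");print(jars(T));st()
E
```

```text
grip t35.4 [ 0.3991 -0.0308  0.0246] F [-2.6  0.8  8.2] gap 0.577 gf 29.9
over cell t36.9 [ 0.5378 -0.0568  0.1685] F [-1.1  0.1 -1.3] gap 0.581 gf 31.3
down hit=True t38.2 [ 0.5381 -0.0568  0.0407] F [-1.3  0.1  5.5] gap 0.578 gf 31.7
[(array([ 0.41312657, -0.15226639]), np.int32(307)), (array([ 0.40232625, -0.37467102]), np.int32(314))]
t41.7 [0.3006 0.4196 0.2998] F [-0.4 -0.2  0.2] gap 0.997 gf 0.0
```

```bash
python3 - <<'E'
from h import *
hit,s=place((.4139,-.1514),1)
if s["position"][2]<.046:
    retreat();T=snap("top","t5");S=snap("scene","s5");print(jars(T));st()
    im=T["frame"][120:270,160:500,::-1];cv2.imwrite("pics/t5c.png",cv2.resize(im,None,fx=2.3,fy=2.3,interpolation=cv2.INTER_CUBIC))
E
```

```text
grip t49.0 [ 0.4142 -0.1516  0.0248] F [-2.1  1.5  7.8] gap 0.579 gf 29.9
over cell t50.5 [ 0.536  -0.1185  0.1684] F [-0.2  0.7 -1.5] gap 0.582 gf 31.4
down hit=True t51.8 [ 0.5359 -0.1187  0.0409] F [-1.6 -0.2  6.4] gap 0.581 gf 31.8
[(array([ 0.40227804, -0.37459933]), np.int32(315))]
t55.4 [0.3006 0.4196 0.2998] F [-0.5 -0.1 -0.3] gap 1.000 gf 0.0
```

View pics/t5c.png

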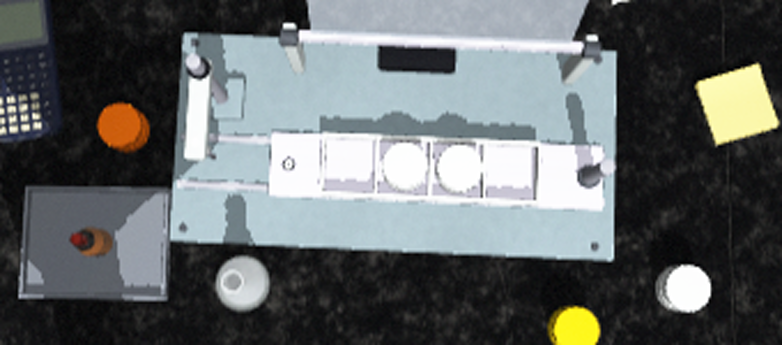

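Both jars sit in the middle cells, at crop (404,166) and (458,167). The third is at (684,289).

```bash
python3 - <<'E'
from h import *
hit,s=place((.4031,-.3737),3)
if s["position"][2]<.046:
    env.release();p=s["position"].copy();p[2]=.2;env.movel(p,velocity=.2)
    ims=[]
    for i,(q,a) in enumerate([((.40,.13,.20),0.),((.43,.06,.17),0.)]):
        go(q,a);W=snap("wrist",f"w{i}");print(W["mtx"].round(1).tolist(),(-W["view"][:3,:3].T@W["view"][:3,3]).round(3),W["view"][2,:3].round(2));ims.append(W["frame"][:,:,::-1])
    cv2.imwrite("pics/w01.png",cv2.resize(np.hstack(ims),(800,250)));st()
E
```

```text
grip t63.5 [ 0.4034 -0.374   0.025 ] F [-1.2  1.1  5.9] gap 0.579 gf 30.6
over cell t65.8 [0.5408 0.004  0.1699] F [ 0.1  0.1 -1. ] gap 0.578 gf 31.3
down hit=True t67.1 [0.5402 0.0051 0.041 ] F [-2.   0.7  6.7] gap 0.577 gf 31.7
[[309.7, 0.0, 317.1], [0.0, 309.7, 202.0], [0.0, 0.0, 1.0]] [0.401 0.213 0.342] [-0.   -0.32 -0.95]
[[309.7, 0.0, 317.1], [0.0, 309.7, 202.0], [0.0, 0.0, 1.0]] [0.431 0.143 0.311] [-0.   -0.32 -0.95]
t69.8 [0.4305 0.0595 0.1699] F [ 0.5  0.9 -0.2] gap 1.003 gf 0.0
```

View pics/w01.png

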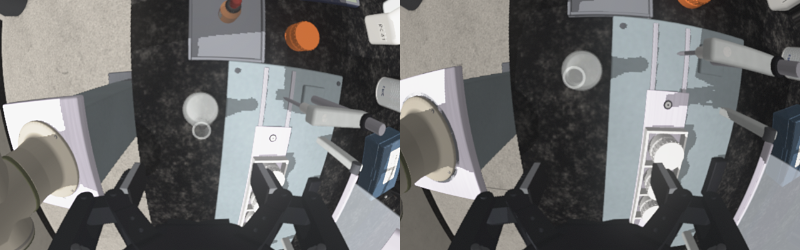

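Wrist views: the needle tip is near (280,97) in the left half and near (680,52) in the right half, the mark near (272,139) and (668,104). I need a magnified crop.

```bash
python3 - <<'E'
from h import *
a=cv2.imread("pics/w0.png")[135:235,405:505];b=cv2.imread("pics/w1.png")[65:185,400:500][:100]
b=cv2.imread("pics/w1.png")[75:175,400:500]
cv2.imwrite("pics/w01c.png",np.hstack([cv2.resize(i,None,fx=4,fy=4,interpolation=cv2.INTER_CUBIC) for i in (a,b)]))
E
```

```text
(no output)
```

View pics/w01c.png

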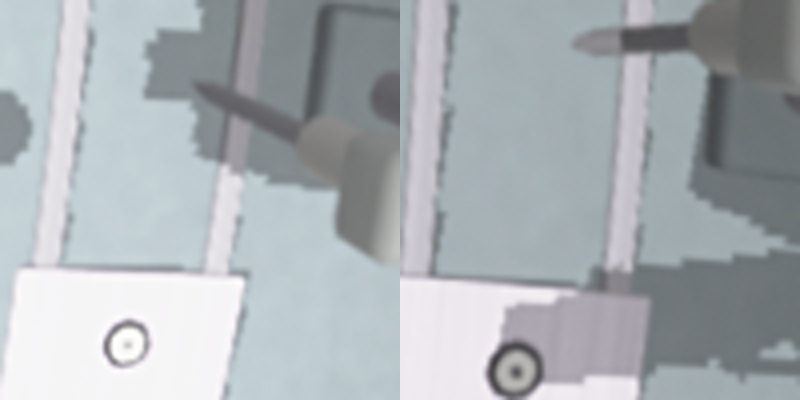

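The tip is at crop (195,85) on the left and (173,43) on the right; the mark is at (127,344) and (116,371).

```bash
cat >> h.py <<'E'
def wray(f,uv):
    V=f["view"];R=V[:3,:3];c=-R.T@V[:3,3];K=f["mtx"]
    d=np.array([(uv[0]-K[0,2])/K[0,0],(uv[1]-K[1,2])/K[1,1]]);r=np.hypot(*d)
    return c,R.T@np.array([*(d/r*np.sin(r)),np.cos(r)])
def wplane(f,uv,z): c,d=wray(f,uv);return c+d*(z-c[2])/d[2]
def wtri(obs):
    A=np.zeros((3,3));b=np.zeros(3)
    for f,uv in obs:
        c,d=wray(f,uv);P=np.eye(3)-np.outer(d,d);A+=P;b+=P@c
    return np.linalg.solve(A,b)
E
python3 - <<'E'
from h import *
A=dict(np.load("pics/w0.npz"));B=dict(np.load("pics/w1.npz"))
a=lambda x,y:((x+.5)/4-.5+405,(y+.5)/4-.5+135);b=lambda x,y:((x+.5)/4-.5+400,(y+.5)/4-.5+75)
ta,tb,ma,mb=a(195,85),b(173,43),a(127,344),b(116,371)
bc=lambda p:np.round([*p,(p-ORG)@bx,(p-ORG)@by],4)
print("tip",bc(wtri([(A,ta),(B,tb)])),bc(wplane(A,ta,.036)),bc(wplane(B,tb,.036)))
print("mark",bc(wtri([(A,ma),(B,mb)])),bc(wplane(A,ma,.018)),bc(wplane(B,mb,.018)))
E
```

```text
tip [ 0.5454  0.1616  0.0372 -0.0009  0.2498] [ 5.461e-01  1.614e-01  3.600e-02 -2.000e-04  2.496e-01] [ 5.458e-01  1.617e-01  3.600e-02 -5.000e-04  2.498e-01]
mark [5.435e-01 7.920e-02 1.610e-02 1.000e-04 1.673e-01] [ 0.5426  0.0799  0.018  -0.0008  0.168 ] [ 5.428e-01  7.960e-02  1.800e-02 -5.000e-04  1.677e-01]
```

```bash
cat >> h.py <<'E'
def slide(s0,ds):
    Q=np.pi/2;p=ORG+s0*by
    go([p[0],p[1],.2],YAW+Q);assert not env.movel([p[0],p[1],.075],velocity=.15,guard=6)
    env.close_gripper(30);a=st("post")["position"];print("s",(a-ORG)@by,(a-ORG)@bx)
    p=ORG+(s0+ds)*by
    print(env.movel([p[0],p[1],.075],velocity=.04,guard=25));env.hold(.3);a=st("slid")["position"];print("s",(a-ORG)@by)
    env.release();env.movel([p[0],p[1],.2],velocity=.2)
E
python3 - <<'E'
from h import *
slide(-.183,.082)
ims=[]
for i,q in enumerate([(.40,.13,.20),(.43,.06,.17)]):
    go(q,0.);W=snap("wrist",f"x{i}");c=np.array([proj for proj in [0]])
    ims.append(W["frame"][:,:,::-1])
a=ims[0][135:235,405:505];b=ims[1][75:175,400:500]
cv2.imwrite("pics/x01c.png",np.hstack([cv2.resize(i,None,fx=4,fy=4,interpolation=cv2.INTER_CUBIC) for i in (a,b)]));st()
E
```

```text
post t72.7 [ 0.5311 -0.271   0.0752] F [-1.4  1.   2.9] gap 0.206 gf 29.3
s -0.18312006271735518 4.704194120922266e-05
False
slid t75.2 [ 0.5341 -0.1883  0.0752] F [-1.3 -1.4  6.5] gap 0.201 gf 29.7
s -0.10038608879891919
t78.5 [0.4302 0.0597 0.17  ] F [ 0.1 -0.2 -0.6] gap 1.000 gf 0.0
```

View pics/x01c.png

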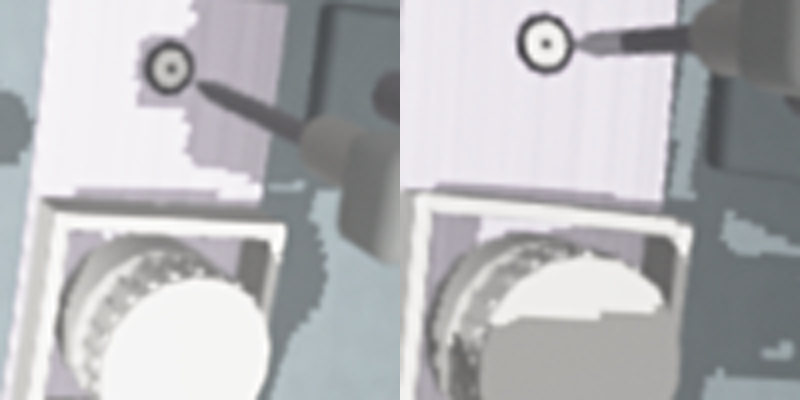

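The mark is at crop (170,69) and (146,44), the tip at (198,85) and (174,43).

```bash
python3 - <<'E'
from h import *
A=dict(np.load("pics/x0.npz"));B=dict(np.load("pics/x1.npz"))
a=lambda x,y:((x+.5)/4-.5+405,(y+.5)/4-.5+135);b=lambda x,y:((x+.5)/4-.5+400,(y+.5)/4-.5+75)
ta,tb,ma,mb=a(197,85),b(174,43),a(170,69),b(146,44)
bc=lambda p:np.round([*p,(p-ORG)@bx,(p-ORG)@by],4)
print("tip",bc(wtri([(A,ta),(B,tb)])),bc(wplane(A,ta,.036)),bc(wplane(B,tb,.036)))
print("mark",bc(wtri([(A,ma),(B,mb)])),bc(wplane(A,ma,.018)),bc(wplane(B,mb,.018)),bc(wplane(A,ma,.016)),bc(wplane(B,mb,.016)))
E
```

```text
tip [ 0.5445  0.1618  0.039  -0.0017  0.2499] [ 5.461e-01  1.613e-01  3.600e-02 -2.000e-04  2.494e-01] [ 5.457e-01  1.620e-01  3.600e-02 -5.000e-04  2.501e-01]
mark [ 5.460e-01  1.623e-01  1.730e-02 -3.000e-04  2.505e-01] [ 0.5456  0.1624  0.018  -0.0007  0.2505] [ 5.457e-01  1.623e-01  1.800e-02 -5.000e-04  2.504e-01] [5.465e-01 1.621e-01 1.600e-02 3.000e-04 2.503e-01] [5.465e-01 1.624e-01 1.600e-02 3.000e-04 2.506e-01]
```

```bash
python3 - <<'E'
from h import *
q=ORG+(.2499-.083)*by-.09*bx;q[2]=.15
go(q,YAW);W=snap("wrist","y0");C=-W["view"][:3,:3].T@W["view"][:3,3];print("cam s",(C-ORG)@by,(C-ORG)@bx,C[2])
c=W["view"][:3,:3]@np.array([.546,.162,.02])+W["view"][:3,3];th=np.arctan2(np.hypot(c[0],c[1]),c[2]);u=W["mtx"][:2,2]+309.7*th*c[:2]/np.hypot(c[0],c[1]);print(u)
x0,y0=int(u[0])-35,int(u[1])-35;print(x0,y0)
cv2.imwrite("pics/y0c.png",cv2.resize(W["frame"][y0:y0+70,x0:x0+70,::-1],None,fx=8,fy=8,interpolation=cv2.INTER_CUBIC))
E
```

```text
cam s 0.2518473464339194 -0.09043952984509089 0.2916694643014977
[418.47188241 106.24987591]
383 71
```

View pics/y0c.png

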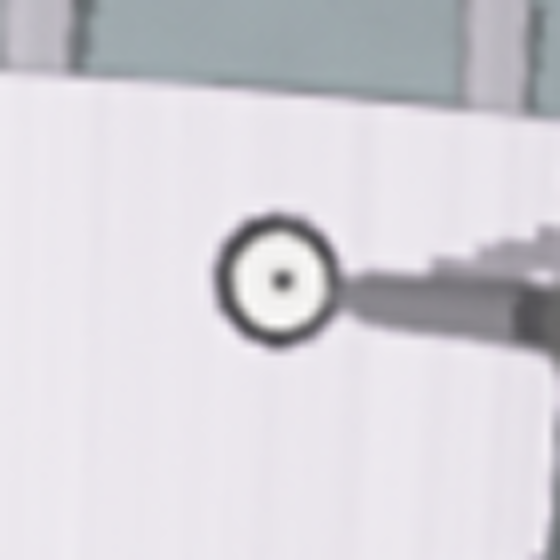

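The mark centre is at crop (280,280) and the tip at about (340,287).

```bash
python3 - <<'E'
from h import *
W=dict(np.load("pics/y0.npz"));a=lambda x,y:((x+.5)/8-.5+383,(y+.5)/8-.5+71)
for n,p in (("mark",wplane(W,a(280,280),.018)),("tip",wplane(W,a(340,287),.036))): print(n,((p-ORG)@bx).round(4),((p-ORG)@by).round(4))
E
```

```text
mark -0.0005 0.2507
tip 0.0004 0.2505
```

The mark is within about half a millimetre of the needle. Now I'll close the guard by hooking the bar from behind.

```bash
python3 - <<'E'
from h import *
Q=np.pi/2;b=bar(1.8);p=b+.028*bx
p=p.copy()
up=monitor.sense()["position"].copy();up[2]=.37;env.movel(up,velocity=.2);env.close_gripper(20)
pre=HINGE-.10*bx;pre[2]=.38;go(pre,YAW+Q)
j=kinematics.ik([p[0],p[1],.296],qd(YAW+Q));print(b,p,j, kinematics.ik([p[0],p[1],.375],qd(YAW+Q)) is not None)
if j is not None and kinematics.ik([p[0],p[1],.375],qd(YAW+Q)) is not None:
    go([p[0],p[1],.375],YAW+Q);print(env.movel([p[0],p[1],.296],velocity=.1,guard=6));st("behind")
    e=HINGE-.03*bx+.017*bx;e[2]=.296
    print(env.movel(e,velocity=.1,guard=30));st("pulled")
    env.hold(2.5);e[2]=.4;env.movel(e,velocity=.2);go([.30,.42,.30],0.)
    T=snap("top","t9");S=snap("scene","s9");st()
    cv2.imwrite("pics/end.png",np.vstack([T["frame"][120:270,160:470,::-1],S["frame"][130:290,155:465,::-1]]).repeat(1,0))
E
```

```text
[ 0.69939334 -0.09444451  0.31416181] [ 0.7273762  -0.09542431  0.31416181] [-2.89647831e-01  8.49036574e-01  4.73126497e-01 -4.44089210e-16
  1.81942958e+00 -1.82544416e+00] False
```

```bash
python3 -c "
import cv2;i=cv2.imread('pics/end.png');cv2.imwrite('pics/end2.png',cv2.resize(i,None,fx=1.9,fy=1.9,interpolation=cv2.INTER_CUBIC))"
```

```text
[ WARN:0@0.008] global loadsave.cpp:275 findDecoder imread_('pics/end.png'): can't open/read file: check file path/integrity
Traceback (most recent call last):
cv2.error: OpenCV(4.12.0) /io/opencv/modules/imgproc/src/resize.cpp:4208: error: (-215:Assertion failed) !ssize.empty() in function 'resize'
```

```bash
python3 - <<'E'
from h import *
for off in (.02,.024,.028):
    p=bar(1.8)+off*bx
    print(off,[(z,[kinematics.ik([p[0],p[1],z],qd(YAW+np.pi/2+k)) is not None for k in (0,np.pi)]) for z in (.33,.34,.35,.36)])
E
```

```text
0.02 [(0.33, [True, True]), (0.34, [True, True]), (0.35, [True, True]), (0.36, [True, True])]
0.024 [(0.33, [True, True]), (0.34, [True, True]), (0.35, [True, True]), (0.36, [False, False])]
0.028 [(0.33, [True, True]), (0.34, [True, True]), (0.35, [True, True]), (0.36, [False, False])]
```

```bash
python3 - <<'E'
from h import *
Q=np.pi/2;p=bar(1.8)+.028*bx
pre=HINGE-.05*bx;pre[2]=.345;go(pre,YAW+Q)
go([p[0],p[1],.345],YAW+Q);print(env.movel([p[0],p[1],.298],velocity=.06,guard=6));st("behind")
e=HINGE-.013*bx;e[2]=.298
print(env.movel(e,velocity=.1,guard=30));st("pulled")
env.hold(2.5);e[2]=.38;env.movel(e,velocity=.2);go([.30,.42,.30],0.)
T=snap("top","t9");S=snap("scene","s9");st()
i=np.vstack([T["frame"][120:270,160:470,::-1],S["frame"][130:290,155:465,::-1]])
cv2.imwrite("pics/end2.png",cv2.resize(i,None,fx=1.9,fy=1.9,interpolation=cv2.INTER_CUBIC))
E
```

```text
False
behind t84.1 [ 0.7274 -0.0954  0.2988] F [-0.7 -0.   0.5] gap -0.002 gf 0.0
False
pulled t85.0 [ 0.6447 -0.0926  0.2979] F [ 1.  -1.2 -0.5] gap 0.005 gf 0.0
t90.4 [0.3006 0.4198 0.3   ] F [-0.9 -0.2  0. ] gap 0.004 gf 0.0
```

View pics/end2.png

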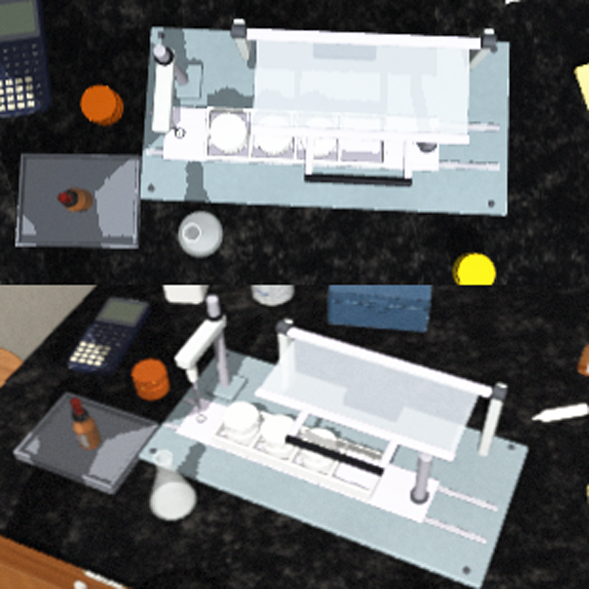

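The guard is closed with the bar back at its starting pixels. The three jars stand in the rack, the dropper is upright in the tray, and the flask hasn't moved.

```bash
python3 -c "
from bench import job;print(job.hand_in())"
```

```text
the job is handed in; nothing more can be done
None
```

The job is handed in at about 90 s on the robot's clock: the dropper is in the tray, three jars are in the rack, the mark is within about 0.7 mm of the needle tip by the camera measurements, the guard is closed, and the flask is untouched.

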